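# Shim the clamping post and tighten its clutch handle to the first click

## Task

Take the loose slotted shim out of its wooden rack and slide it sideways by its tab onto the stem of the clamping post, on top of the shim already there and under the foot, with its slot facing the opposite way from the slot below. Then turn the post's T handle clockwise until its torque clutch clicks for the first time, stop there so that the pack is clamped but not overtightened, and let go. Leave the roll, the wood blank and the wedge where they are.

Things in the scene. Friction and masses are not known exactly. Their poses are not given: they have to be found in the camera images.
- shim_head (a point): Centre, half-way up, of the 54 x 54 mm head of the loose steel slotted shim (8 mm thick, 127 mm long, 70-130 g); the stem stands here when it is fully on. x points along the 20 mm wide tab; the 18 mm slot opens to -x and its bottom is 9 mm to +x; z up. It starts in the rack, underside 30 mm up, only the head's y sides free to grasp; on the post the foot and handle bar the space over the head.
- shim_tab (a point): A point on the shim's tab, half-way up, 80 mm from the head's centre: the place to hold the tab across its 20 mm width (the tab ends at 100 mm). Axes as those of shim_head.
- rack: Wooden rack, fixed. Origin on the bench under the head's centre; x along the tab. Groove 26 mm wide, its floor at 30 mm and its walls up to 46 mm, from x = 34 to 110 mm, 72 mm wide over all; foot board 44 mm wide and 10 mm high. The shim lifts straight up. The bench up to 15 cm in front of the post (robot side) is clear to lay it on.
- post: Steel clamping post, fixed; origin on the bench under its axis, z up. Base 92 x 84 x 14 mm, stem 12 mm thick. A fixed shim like the loose one lies on it: top at 30 mm, slot open to the post's -x (towards the robot), tab to +x. The loose one goes on top with its tab to the post's -x. The round foot (48 mm) hangs over it, underside at 44 mm less 8 mm per rad of the nut; nut 40 mm wide at 62-76 mm.
- post_stem (a point): Point on the stem's axis 34 mm above the bench, where the centre of the loose shim's head belongs. Axes as the post.
- handle_grip (a point): Centre of the black T bar on top of the post, on the axis, 110 mm above the bench: bar 62 mm long, 14 mm wide, 26 mm high (96 to 122 mm), on a 14 mm neck over a flange (34 mm wide) at 76 to 82 mm. Its x axis lies along the bar, z up. It turns about the vertical axis; clockwise from above tightens, 1.0 to 1.4 rad in all.
- nut (a joint): Turn of the nut under the handle, rad, growing clockwise (tightening), 0 to 0.15 at the start; it turns against a steady friction of 0.25 N m and stays where it is left; a jerk can trip the clutch early. With two shims the foot meets the pack at about 0.75 and the clutch gives way at about 1.07.
- handle (a joint): Slip of the torque clutch between handle and nut, rad, growing clockwise: it stays at 0 until the torque reaches 0.45 N m, then gives way with falling torque and snaps over at 0.2 to its end at 0.30, where it stays: that is the click; a brass pin then stands 10 mm farther out of the handle's flange. There is one click only; turning on tightens the nut further.
- foot (a joint): Squeeze of the foot's spring, m: 0 free, about 0.0023 (28 N) when the clutch gives way, 0.0016 or more after the click; above 0.004 the pack is overtightened, which is reached some 0.25 rad of turn past the end of the click.
- abrasive_roll: Bystander: roll of abrasive cloth, standing, 74 x 59 x 50 mm; origin under its centre.
- blank_b: Bystander: eight-sided wood blank, 66 x 65 x 53 mm; origin under its centre.
- wedge: Bystander: wooden wedge, 89 x 46 x 26 mm; origin under its centre.

How it is judged:
On the way, in this order (a step that is already met when the one before it is completed fails the run):
1. the loose shim is on the stem on top of the first one, slots opposed, before the clutch has clicked (horizontal distance between shim_head and post_stem below 0.008 m and z of shim_head in the frame of post between 0.03 and 0.04 m and angle between shim_head's own z axis and vertical below 0.08 rad and x of shim_tab in the frame of post below -0.045 m and value of joint handle below 0.15 rad), for 0.2 s.
2. the clutch has clicked with the shim in place (horizontal distance between shim_head and post_stem below 0.008 m and z of shim_head in the frame of post between 0.03 and 0.04 m and angle between shim_head's own z axis and vertical below 0.08 rad and x of shim_tab in the frame of post below -0.045 m and value of joint handle above 0.24 rad), for 0.2 s.
At the end, for the whole second after the job is handed in: The loose shim lies flat on the first one, its head centre within 8 mm of the stem's axis, tab to the post's -x side (within about 55 degrees); the clutch has clicked (slip over 0.24 rad); the foot's spring is squeezed by 0.8 to 4 mm; at rest (all of step 2 and value of joint foot between 0.0008 and 0.004 m and linear speed of shim below 0.02 m/s); the robot touches nothing.
It fails at once if the pack is overtightened (foot spring squeezed by more than 4 mm) (value of joint foot above 0.004 m).
It fails at once if abrasive_roll moved by more than 30 mm (distance of abrasive_roll from where it was at the start of the episode above 0.03 m).
It fails at once if blank_b moved by more than 30 mm (distance of blank_b from where it was at the start of the episode above 0.03 m).
It fails at once if wedge moved by more than 30 mm (distance of wedge from where it was at the start of the episode above 0.03 m).
It also fails if it takes over 66 s, if anything falls off the work surface, if the arm or the gripper's body presses on something with over 40 N, if the wrist force passes 120 N, or if a joint passes its speed limit or range.

## Robot

A 6-joint arm with a two-finger parallel gripper is mounted at the origin on a cart in front of the work surface, level with it; the furniture and walls round the work are solid. World frame = base frame: x ahead of the robot, y to its left, z up, the work surface at z = 0. Lengths are in m, angles in rad, forces in N, time in s.
With the tool pointing down it reaches from about 0.375 to 0.9 m from the base axis. Payload 3.1 kg.
Tool frame: the origin (TCP) lies between the finger pads; the fingertips stand 22 mm ahead of it and the grasp point (between the pads) lies 3 mm ahead of it; z points along the fingers, y is the line along which they close (so a half turn about z gives the same grasp; the last joint's range is limited). The gripper opens to 87 mm and grips with 3 to 60 N. Pads are 19 mm wide; open, the fingers measure 117 mm over their backs; the gripper's body (75 mm by 190 mm) begins 51 mm behind the grasp point.
Start: joints at [-1.341, 0.527, 1.433, -0, 1.181, -0.178], TCP at [0.248, -0.573, 0.245] pointing down, gripper open.
Joint ranges: [-3.08, 3.08], [-0.75, 2.2], [0.22, 2.44], [-1.43, 4.57], [0, 2.65], [-2.85, 2.85]. Speed limits (rad/s): [2.79, 2.79, 3.14, 3.14, 3.14, 3.14].

## Interface

Orientations are given as a unit quaternion [x, y, z, w].
In Python, from rig import robot gives the robot as it stands.
- The arm moves only by the tool move_arm, never from a script. Its argument "series" is text: rows parted by semicolons, each of 6 numbers parted by spaces: the shift along the tool's x, y, z in mm, then the turn, a rotation vector about the tool's x, y, z in degrees. In form: dx dy dz ax ay az; .... A call has 1 to 8 rows; each row is the pose to reach, as a shift and turn from the pose commanded when the call began, along the tool's axes at that moment; what a row does not reach only later rows make up. A row lasts 1/12 s, in which the tool goes at most 41.7 mm and 7.16 degrees, less where a joint would pass 70% of its speed; a pose out of reach is approached as far as the arm can. A call with a gripper value outside its range is refused whole. "jaw" is the opening, from 0 (shut) to 1 (fully open), set as the call begins (left out, the last holds). The fingers move at their own pace and stop on an object; "newtons" is the grip in N (left out, the last holds). Time passes only in rows, so rows that repeat a pose let the fingers close. It gives the time, the measured TCP pose, the force, the opening and the grip force at its end, in the units of the state.
- robot.get_obs(): the state, without advancing time (a new reading comes with each control period).
- robot.camera(name): name is "scene" or "top"; returns a dict with "img" (480x640x3 uint8, red, green, blue), "mtx" (3x3 intrinsics, pixels), "world_to_cam" (4x4, takes a point from world to camera coordinates). Camera axes: x right, y down, z forward; pixel columns grow to the right and rows downward; lengths in m; the calibration is good to about 2 mm. A picture is of the moment at which its call begins. There is no depth.
- robot.hand_in(): hands the job in; it is judged then, once.
Trained networks look in a picture, given as the dict that the camera call returned (one of the last four; its "shot" number tells which), for a name from the list of things; names that differ only in an ending like _2 or _b are one class to them, and where a whole thing is asked for, a point or a joint stands for the part that bears it (a point fixed in the world has none). Each returns a list of dicts, best first, with "p" (0 to 1); they miss things now and then, are a little off and sometimes report something else, mostly with a low value. They report only what shows in the picture. A call takes as long as a camera call.
- robot.search_frame(picture, thing): "xyz" ([x, y, z] in m, in world coordinates, good to about 4 mm: the middle of the surface that is visible of it).
- robot.tip_of(picture, thing): "xyz" ([x, y, z] in m, in world coordinates, good to about 4 mm: a listed point, or the origin of a listed thing).
The state is a dict: "time": time; "q": joint angles; "joint_velocities": joint speeds; "joint_torque": joint torques, N m; "position": TCP position; "tool_rot": TCP orientation; "ft_force": force on the tool from outside, world axes, zero at the start; "moment": the same for the moment, N m; "grip_width": finger opening in m; "grip_force": force on a finger pad.
Only numpy, scipy, OpenCV 4.12 (cv2) and the standard library are available. Lean on these libraries where they do the work, as an engineer would, in place of code of your own. Each camera call takes 0.05 s, during which the arm holds its last target. There are 200 camera calls.

## Working session

There is one attempt and no reset: what is moved stays moved. The work goes in short steps, Python scripts to look and compute and a tool call to move; the robot and the scene stay as the last step left them, time stands still between calls to the robot, and variables do not carry over. Pictures are saved under pics/ and viewed, at most 11 in all, crops included, and the job is handed in when it is done.

Besides the shell and the picture viewer there is one more tool, called after "Request:" in YAML: its name, and indented under it one key for each argument. move_arm: Moves the arm, as the interface text tells. Its arguments: {"type":"object","properties":{"series":{"type":"string"},"jaw":{"type":"number"},"newtons":{"type":"number"}},"required":["series"]}

```bash
mkdir -p pics; cat > h.py <<'E'
import numpy as np, cv2
from rig import robot
from scipy.spatial.transform import Rotation as R
def proj(c,p):
    p=np.atleast_2d(p); q=(c["world_to_cam"]@np.c_[p,np.ones(len(p))].T)[:3]; u=c["mtx"]@q; return (u[:2]/u[2]).T
def unproj(c,uv,z):
    M=c["world_to_cam"]; d=np.linalg.inv(c["mtx"])@np.r_[uv,1]; Rt=M[:3,:3].T; o=-Rt@M[:3,3]; d=Rt@d
    return o+d*(z-o[2])/d[2]
def save(c,n): cv2.imwrite("pics/"+n,c["img"][:,:,::-1])
def rel(target,rotm=None):
    "shift in tool axes from present measured pose"
    s=robot.get_obs(); T=R.from_quat(s["tool_rot"]); 
    d=T.inv().apply(np.array(target)-s["position"])*1000
    r=None if rotm is None else np.degrees((T.inv()*rotm).as_rotvec())
    return np.round(d,1), None if r is None else np.round(r,1)
E
python3 - <<'E'
from h import *
np.set_printoptions(precision=4,suppress=True)
cs={n:robot.camera(n) for n in("scene","top")}
for n,c in cs.items():
    save(c,n+"0.png")
    for t in ["shim_head","shim_tab","rack","post","post_stem","handle_grip","abrasive_roll","blank_b","wedge"]:
        r=robot.tip_of(c,t); print(n,t,[(np.array(x["xyz"]),round(x["p"],2)) for x in r[:2]])
s=robot.get_obs(); print(s["time"],s["position"],R.from_quat(s["tool_rot"]).as_matrix())
E
```

```text
scene shim_head [(array([0.4957, 0.3921, 0.0314]), 0.71), (array([0.4882, 0.3947, 0.0008]), 0.62)]
scene shim_tab [(array([0.4207, 0.4244, 0.0346]), 0.83)]
scene rack [(array([0.4926, 0.3949, 0.0007]), 0.73)]
scene post [(array([ 0.6087, -0.2076, -0.0008]), 0.59)]
scene post_stem [(array([ 0.6047, -0.2019,  0.0299]), 0.67), (array([0.4914, 0.3952, 0.0335]), 0.65)]
scene handle_grip [(array([ 0.6117, -0.2097,  0.1116]), 0.67)]
scene abrasive_roll [(array([ 0.322 , -0.2852,  0.0011]), 0.78)]
scene blank_b [(array([ 0.6199,  0.1758, -0.0038]), 0.72)]
scene wedge [(array([0.3747, 0.1494, 0.0066]), 0.71)]
top shim_head [(array([0.4957, 0.3941, 0.0336]), 0.8)]
top shim_tab [(array([0.4151, 0.4237, 0.0334]), 0.59)]
top rack []
top post [(array([ 0.6067, -0.2108, -0.0035]), 0.92)]
top post_stem [(array([ 0.6067, -0.2043,  0.0347]), 0.61), (array([0.4919, 0.3944, 0.0016]), 0.3)]
top handle_grip [(array([ 0.6088, -0.2055,  0.1073]), 0.68)]
top abrasive_roll [(array([ 0.32  , -0.2869, -0.0043]), 0.92)]
top blank_b [(array([ 0.6204,  0.178 , -0.0016]), 0.77)]
top wedge [(array([0.375 , 0.1465, 0.0015]), 0.6)]
1.0 [ 0.2484 -0.5735  0.2445] [[ 0.9176  0.3975 -0.    ]
 [ 0.3975 -0.9176  0.    ]
 [ 0.     -0.     -1.    ]]
```

View pics/top0.png

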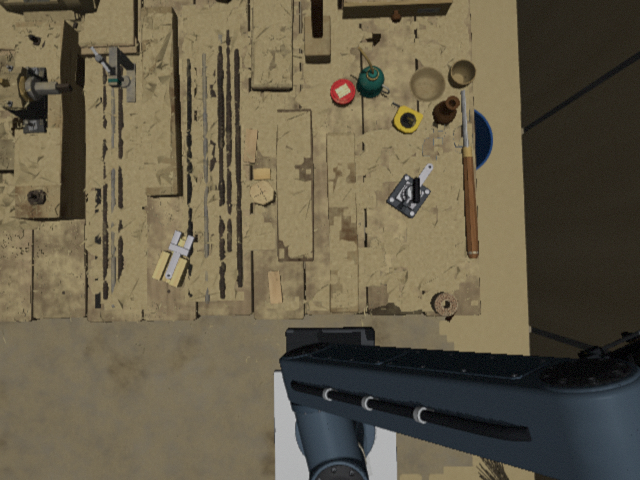

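View pics/scene0.png

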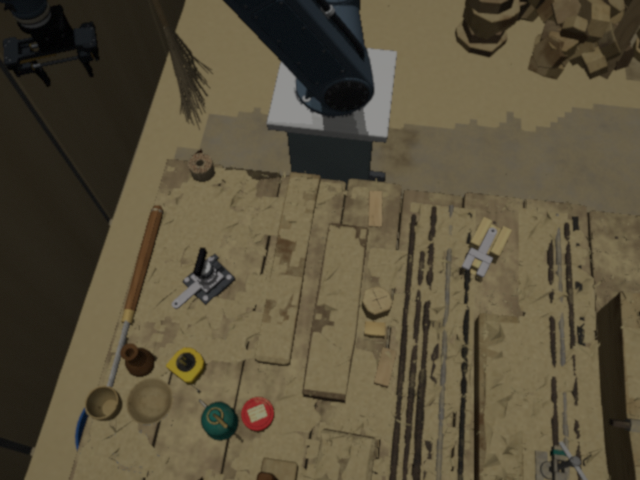

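The top view shows the rack at about (172,262), with the shim head up at (180,243), and the post at (410,195) with its fixed tab pointing to (428,170). In the scene view the post is at (205,275) and the rack at (485,248). I'll enlarge both.

```bash
python3 - <<'E'
import cv2,numpy as np
t=cv2.imread("pics/top0.png");s=cv2.imread("pics/scene0.png")
f=lambda im,u,v:cv2.resize(im[v-37:v+38,u-50:u+50],(400,300),interpolation=cv2.INTER_CUBIC)
cv2.imwrite("pics/crop0.png",np.vstack([np.hstack([f(t,410,190),f(t,175,258)]),np.hstack([f(s,205,275),f(s,485,248)])]))
E
```

```text
(no output)
```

View pics/crop0.png

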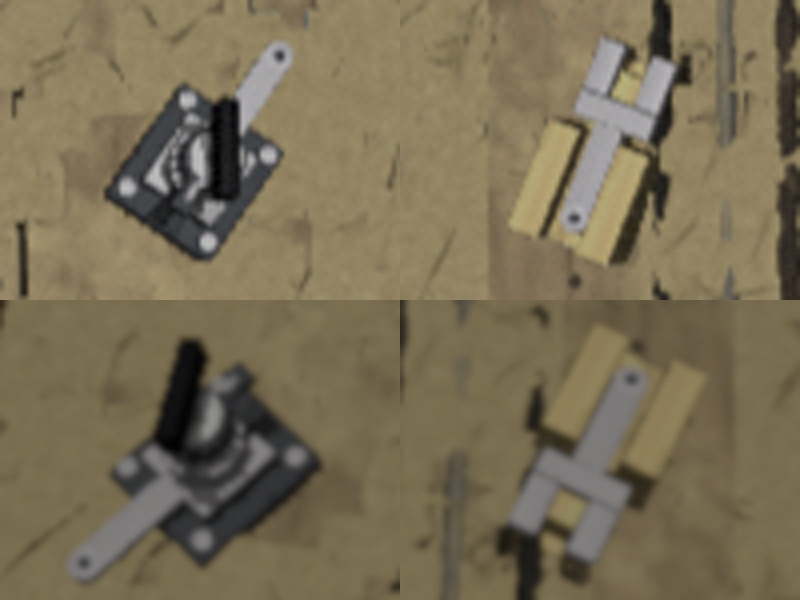

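```bash
python3 - <<'E'
from h import *
np.set_printoptions(precision=4,suppress=True)
c=robot.camera("top"); s=robot.camera("scene")
P=lambda u,v,z:unproj(c,[360+(u+.5)/4-.5,153+(v+.5)/4-.5],z)[:2]
Q=lambda u,v,z:unproj(c,[125+(u-400+.5)/4-.5,221+(v+.5)/4-.5],z)[:2]
SP=lambda u,v,z:unproj(s,[155+(u+.5)/4-.5,238+(v-300+.5)/4-.5],z)[:2]
SQ=lambda u,v,z:unproj(s,[435+(u-400+.5)/4-.5,211+(v-300+.5)/4-.5],z)[:2]
yaw=lambda d:np.degrees(np.arctan2(d[1],d[0]))
b=np.array([P(*x,.016) for x in [(188,100),(268,155),(208,242),(127,187)]]); m=b.mean(0)
print("post",m,"yaw",yaw(b[0]-b[3]),yaw(b[1]-b[2]),yaw(b[0]-b[1])-90)
h=P(280,56,.030);print("fixed hole",h,yaw(h-m),np.linalg.norm(h-m))
h=SP(83,564,.030);print("scene fixed hole",h,yaw(h-m),np.linalg.norm(h-m))
a,e=P(222,100,.122),P(229,196,.122);print("bar",(a+e)/2,yaw(a-e),np.linalg.norm(a-e))
a,e=SP(190,342,.122),SP(170,446,.122);print("bar s",(a+e)/2,yaw(e-a),np.linalg.norm(a-e))
f=[Q(*x,.038) for x in [(601,38),(673,64),(652,137),(577,107)]];print("head",np.mean(f,0),yaw(f[1]-f[0])-90,yaw(f[3]-f[0]),yaw(f[2]-f[1]))
h=Q(574,218,.038);print("hole",h,yaw(h-np.mean(f,0)),np.linalg.norm(h-np.mean(f,0)))
h2=SQ(631,379,.038);print("hole s",h2)
f=[SQ(*x,.038) for x in [(543,450),(633,485),(587,563),(512,527)]];print("head s",np.mean(f,0),yaw(h2-np.mean(f,0)),np.linalg.norm(h2-np.mean(f,0)))
print(robot.get_obs()["time"])
E
```

```text
post [ 0.6071 -0.2068] yaw -36.11486837313519 -35.721488132443945 -36.24138188355449
fixed hole [ 0.6791 -0.2593] -36.09178782928203 0.08913767560146513
scene fixed hole [ 0.6823 -0.2598] -35.12543575964592 0.0919997196794095
bar [ 0.6059 -0.2039] 2.57915401104741 0.05813848955821884
bar s [ 0.613  -0.2035] 3.2479291287660197 0.06028229288259339
head [0.4938 0.3921] -200.7219033693347 160.3073249608047 163.40796327260827
hole [0.4086 0.4266] 157.9509770990589 0.09192277580528385
hole s [0.4112 0.4261]
head s [0.497  0.3925] 158.58057739945082 0.0921472300448525
1.1
```

```bash
cat >> h.py <<'E'
def pose(x,y,z,yaw):  # tool down, tool-x yaw deg
    return np.array([x,y,z]), R.from_euler("z",yaw,degrees=True)*R.from_matrix(np.diag([1.,-1,-1]))
def step(a,b):
    return np.round(a[1].inv().apply(b[0]-a[0])*1000,1), np.round(np.degrees((a[1].inv()*b[1]).as_rotvec()),1)
def now():
    s=robot.get_obs(); return np.array(s["position"]),R.from_quat(s["tool_rot"])
E
python3 - <<'E'
from h import *
p=[now(),pose(.42,-.26,.245,70),pose(.50,.07,.245,115),pose(.4918,.3943,.12,158.4),pose(.4918,.3943,.054,158.4)]
for a,b in zip(p,p[1:]): print(*step(a,b))
E
```

```text
[ 282.  -219.5   -0.5] [  0.   -0.  -46.6]
[337.5 -37.7   0. ] [  0.   0. -45.]
[297.4 129.6 125. ] [  0.    0.  -43.4]
[ 0.  0. 66.] [0. 0. 0.]
```

Request:
move_arm:
  series: "282 -219 0 0 0 -46.6; 282 -219 0 0 0 -46.6; 282 -219 0 0 0 -46.6; 282 -219 0 0 0 -46.6; 282 -219 0 0 0 -46.6; 282 -219 0 0 0 -46.6; 282 -219 0 0 0 -46.6; 282 -219 0 0 0 -46.6"
  jaw: 1
  newtons: 40

```text
time: 1.77
position: [0.4094, -0.2795, 0.2448]
tool_rot: [0.819, 0.574, 0.0, 0.0]
ft_force: [0.0, -0.1, 0.8]
grip_width: 0.0868
grip_force: 0.0
```

Request:
move_arm:
  series: "347 -24 0 0 0 -45; 347 -24 0 0 0 -45; 347 -24 0 0 0 -45; 347 -24 0 0 0 -45; 347 -24 0 0 0 -45; 347 -24 0 0 0 -45; 347 -24 0 0 0 -45; 347 -24 0 0 0 -45"

```text
time: 2.43
position: [0.5011, 0.0412, 0.2449]
tool_rot: [0.537, 0.844, 0.0, 0.0]
ft_force: [-0.7, -0.8, 0.6]
grip_width: 0.0874
grip_force: 0.0
```

```bash
python3 - <<'E'
from h import *
n=now(); print(n[0]); print(*step(n,pose(.4918,.3943,.12,158.4)))
E
```

```text
[0.50108525 0.04124534 0.24487569]
[323.7 141.3 124.8] [  0.    0.  -43.3]
```

Request:
move_arm:
  series: "324 141 60 0 0 -43.3; 324 141 60 0 0 -43.3; 324 141 60 0 0 -43.3; 324 141 60 0 0 -43.3; 324 141 60 0 0 -43.3; 324 141 60 0 0 -43.3; 324 141 60 0 0 -43.3; 324 141 60 0 0 -43.3"

```text
time: 3.1
position: [0.4918, 0.3699, 0.1885]
tool_rot: [0.188, 0.982, 0.0, 0.0]
ft_force: [0.7, -0.6, -0.1]
grip_width: 0.0871
grip_force: 0.0
```

```bash
python3 - <<'E'
from h import *
n=now(); print(n[0]); print(*step(n,pose(.4918,.3943,.054,158.4)))
E
```

```text
[0.49177383 0.36986256 0.188497  ]
[  9.   22.7 134.5] [ 0.  0. -0.]
```

Hover to 45 mm above, look, then descend.

Request:
move_arm:
  series: "9 22.7 40 0 0 0; 9 22.7 80 0 0 0; 9 22.7 90 0 0 0; 9 22.7 90 0 0 0"

```text
time: 3.43
position: [0.4889, 0.3906, 0.0945]
tool_rot: [0.188, 0.982, -0.003, -0.004]
ft_force: [0.1, -0.8, 0.5]
grip_width: 0.0867
grip_force: 0.0
```

```bash
python3 - <<'E'
from h import *
n=now(); print(n[0]); print(*step(n,pose(.4918,.3943,.054,158.4)))
f=lambda c,u,v:cv2.resize(c["img"][v-50:v+50,u-67:u+67],(400,300),interpolation=cv2.INTER_CUBIC)
t=robot.camera("top");s=robot.camera("scene")
cv2.imwrite("pics/c1.png",np.hstack([f(t,175,255),f(s,485,245)])[:,:,::-1])
for c in(t,s):
  for k in("shim_head","shim_tab"): print(k,[(x["xyz"],x["p"]) for x in robot.tip_of(c,k)[:1]])
E
```

```text
[0.48890365 0.39058357 0.09452994]
[-1.6  4.8 40.5] [-0.5 -0.4 -0. ]
shim_head []
shim_tab []
shim_head [([0.4918, 0.3921, 0.0329], 0.73)]
shim_tab [([0.6061, -0.2038, 0.034], 0.35)]
```

View pics/c1.png

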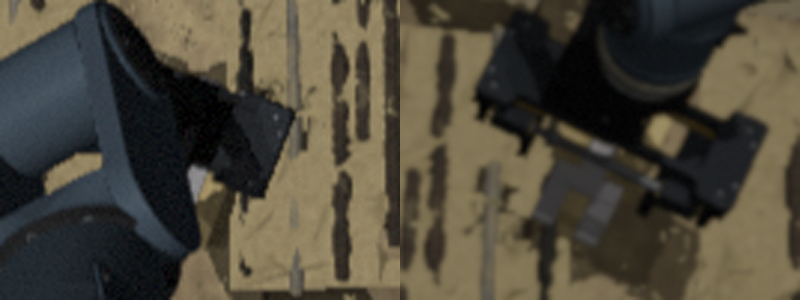

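The gripper hovers over the rack, with the shim head between the open fingers in the right half around (575,195). I'll check the settled pose, then descend.

```bash
python3 - <<'E'
from h import *
n=now(); print(n[0]); print(*step(n,pose(.4918,.3943,.054,158.4)))
E
```

```text
[0.49390472 0.39202303 0.10130692]
[ 2.9  1.2 47.3] [ 0.2  0.2 -0.2]
```

Request:
move_arm:
  series: "2 1 15 0 0 0; 2 1 30 0 0 0; 2 1 40 0 0 0; 2 1 44 0 0 0; 2 1 44 0 0 0; 2 1 44 0 0 0"

```text
time: 4.23
position: [0.4912, 0.3938, 0.0553]
tool_rot: [0.188, 0.982, 0.0, 0.0]
ft_force: [-0.6, 0.7, -0.5]
grip_width: 0.0869
grip_force: 0.0
```

```bash
python3 - <<'E'
from h import *
n=now(); print(n[0]); print(*step(n,pose(.4918,.3943,.054,158.4)))
E
```

```text
[0.49118141 0.39380177 0.05534731]
[-0.4  0.7  1.3] [ 0.   0.  -0.1]
```

Request:
move_arm:
  series: "0 0 1.5 0 0 0; 0 0 1.5 0 0 0; 0 0 1.5 0 0 0; 0 0 1.5 0 0 0; 0 0 1.5 0 0 0; 0 0 1.5 0 0 0; 0 0 1.5 0 0 0; 0 0 1.5 0 0 0"
  jaw: 0.4
  newtons: 40

```text
time: 4.9
position: [0.4907, 0.3939, 0.0534]
tool_rot: [0.188, 0.982, 0.0, 0.0]
ft_force: [0.4, -0.3, 1.0]
grip_width: 0.0531
grip_force: 40.0
```

Request:
move_arm:
  series: "0 0 0 0 0 0; 0 0 0 0 0 0; 0 0 0 0 0 0; 0 0 0 0 0 0"
  jaw: 0.3

```text
time: 5.23
position: [0.4908, 0.3939, 0.0534]
tool_rot: [0.188, 0.982, 0.0, 0.0]
ft_force: [0.3, 0.3, 1.8]
grip_width: 0.0535
grip_force: 40.0
```

Request:
move_arm:
  series: "0 0 -8 0 0 0; 0 0 -20 0 0 0; 0 0 -40 0 0 0; 0 0 -65 0 0 0; 0 0 -90 0 0 0; 0 0 -100 0 0 0; 0 0 -100 0 0 0"

```text
time: 5.82
position: [0.4924, 0.3947, 0.157]
tool_rot: [0.188, 0.982, 0.002, 0.003]
ft_force: [0.0, -0.1, 0.1]
grip_width: 0.0535
grip_force: 40.0
```

```bash
python3 - <<'E'
from h import *
n=now(); print(n[0]); a=pose(.5,.12,.153,151);b=pose(.515,-.1396,.153,144);print(*step(n,a));print(*step(a,b)); print(*step(b,pose(.515,-.1396,.030,144)))
s=robot.camera("scene");save(s,"s2.png")
for k in("shim_head","shim_tab"): print(k,[(x["xyz"],x["p"]) for x in robot.tip_of(s,k)[:2]])
E
```

```text
[0.49240665 0.39471361 0.15699188]
[-108.5 -252.5    3.2] [0.3 0.2 7.3]
[-139.  -219.8    0. ] [0. 0. 7.]
[  0.   0. 123.] [0. 0. 0.]
shim_head [([0.4955, 0.3907, 0.1361], 0.86), ([0.6114, -0.2098, 0.1099], 0.24)]
shim_tab []
```

Request:
move_arm:
  series: "-10 -23 0 0 0 1; -23 -55 0 0 0 2; -39 -90 0 0 0 3; -54 -126 0 0 0 4; -70 -162 0 0 0 5; -85 -198 0 0 0 6; -98 -228 0 0 0 7; -108 -252 0 0 0 7.3"

```text
time: 6.63
position: [0.4965, 0.1172, 0.1516]
tool_rot: [0.251, 0.968, -0.001, -0.002]
ft_force: [-1.0, -0.6, -1.7]
grip_width: 0.0536
grip_force: 40.0
```

Request:
move_arm:
  series: "-15 -24 0 0 0 1; -37 -58 0 0 0 2; -59 -93 0 0 0 3; -80 -127 0 0 0 4; -100 -160 0 0 0 5; -120 -190 0 0 0 6; -134 -212 0 0 0 7; -139 -220 0 0 0 7"

```text
time: 7.3
position: [0.513, -0.1441, 0.1518]
tool_rot: [0.311, 0.95, -0.0, -0.0]
ft_force: [0.1, -0.2, -1.6]
grip_width: 0.0532
grip_force: 40.0
```

```bash
python3 - <<'E'
from h import *
robot.camera("top");n=now(); print(n[0]);print(*step(n,pose(.515,-.1396,.030,144)))
E
```

```text
[ 0.51298132 -0.1438855   0.15185226]
[  0.8   4.8 121.8] [-0.1 -0.  -0.2]
```

Request:
move_arm:
  series: "1 4 20 0 0 0; 1 4 50 0 0 0; 1 4 85 0 0 0; 1 4 110 0 0 0; 1 4 121 0 0 0; 1 4 123 0 0 0; 1 4 125 0 0 0"

```text
time: 7.93
position: [0.5141, -0.1352, 0.0278]
tool_rot: [0.308, 0.951, 0.0, -0.001]
ft_force: [-0.0, -1.7, -0.5]
grip_width: 0.0535
grip_force: 40.0
```

Request:
move_arm:
  series: "0 0 1 0 0 0; 0 0 2 0 0 0; 0 0 2 0 0 0"

```text
time: 8.18
position: [0.5153, -0.1365, 0.0274]
tool_rot: [0.309, 0.951, -0.0, 0.001]
ft_force: [0.5, -0.8, -0.4]
grip_width: 0.053
grip_force: 40.0
```

Request:
move_arm:
  series: "0 0 1 0 0 0; 0 0 2 0 0 0; 0 0 3 0 0 0; 0 0 3 0 0 0"

```text
time: 8.52
position: [0.5146, -0.1364, 0.0234]
tool_rot: [0.309, 0.951, -0.0, 0.0]
ft_force: [-0.3, 0.1, -0.7]
grip_width: 0.053
grip_force: 40.0
```

Request:
move_arm:
  series: "0 0 0.5 0 0 0; 0 0 0.5 0 0 0; 0 0 0.5 0 0 0; 0 0 0.5 0 0 0; 0 0 0.5 0 0 0; 0 0 0.5 0 0 0"
  jaw: 0.85

```text
time: 9.02
position: [0.5145, -0.1363, 0.0227]
tool_rot: [0.309, 0.951, -0.0, -0.0]
ft_force: [0.5, -0.9, -0.9]
grip_width: 0.0729
grip_force: 0.0
```

Request:
move_arm:
  series: "0 0 -10 0 0 0; 0 0 -40 0 0 0; 0 0 -80 0 0 0; 40 0 -120 0 0 0; 80 0 -150 0 0 0; 120 0 -150 0 0 0; 160 0 -150 0 0 0; 160 0 -150 0 0 0"

```text
time: 9.68
position: [0.3787, -0.0386, 0.1738]
tool_rot: [0.308, 0.951, 0.0, -0.003]
ft_force: [-1.2, -0.6, 0.6]
grip_width: 0.0738
grip_force: 0.0
```

```bash
python3 - <<'E'
from h import *
s=robot.camera("scene");t=robot.camera("top")
for c in(s,t):
  for k in("shim_head","shim_tab"): print(k,[(x["xyz"],x["p"]) for x in robot.tip_of(c,k)[:2]])
print(proj(s,[[.518,-.142,.01]]),proj(t,[[.518,-.142,.01]]))
f=lambda c,u,v:cv2.resize(c["img"][v-50:v+50,u-50:u+50],(400,400),interpolation=cv2.INTER_CUBIC)
us,ut=proj(s,[[.53,-.14,.01]])[0].round().astype(int),proj(t,[[.53,-.14,.01]])[0].round().astype(int)
print(us,ut)
cv2.imwrite("pics/c2.png",np.hstack([f(s,*us),f(t,*ut)])[:,:,::-1]); print(now()[0])
E
```

```text
shim_head [([0.5184, -0.1379, 0.0052], 0.55)]
shim_tab [([0.4547, -0.0911, 0.0071], 0.76)]
shim_head [([0.5174, -0.1372, 0.0058], 0.81)]
shim_tab [([0.453, -0.0897, 0.0053], 0.89), ([0.6043, -0.2069, 0.0003], 0.66)]
[[243.95317581 247.21066939]] [[384.79173834 229.80473188]]
[244 252] [384 225]
[ 0.38714123 -0.04342197  0.17315763]
```

View pics/c2.png

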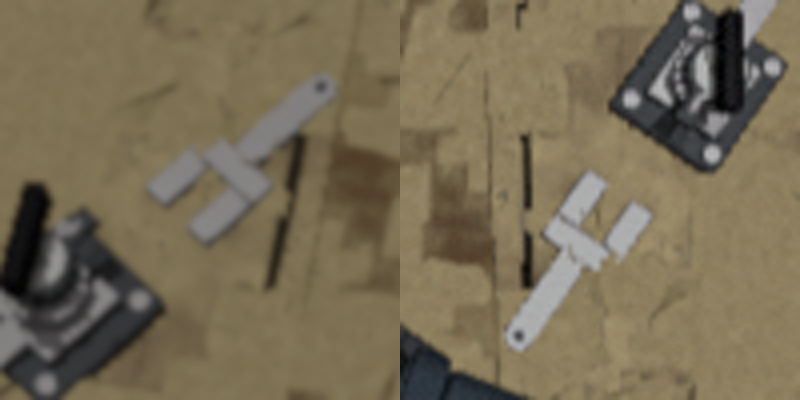

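The shim lies flat in front of the post with its slot facing it: tab hole at (321,86) in the left crop and (517,336) in the right crop. Next I'll refine its pose.

```bash
python3 - <<'E'
from h import *
np.set_printoptions(precision=4,suppress=True)
s=robot.camera("scene");t=robot.camera("top")
S=lambda u,v,z=.008:unproj(s,[194+(u+.5)/4-.5,202+(v+.5)/4-.5],z)[:2]
T=lambda u,v,z=.008:unproj(t,[334+(u-400+.5)/4-.5,175+(v+.5)/4-.5],z)[:2]
yaw=lambda d:np.degrees(np.arctan2(d[1],d[0]))
h1,h2=S(321,86),T(517,336)
c1=np.mean([S(*x) for x in[(148,188),(206,245),(271,185),(208,142)]],0);c2=np.mean([T(*x) for x in[(590,172),(652,212),(605,270),(545,230)]],0)
for h,c in((h1,c1),(h2,c2)): print("hole",h,"head",c,yaw(h-c),np.linalg.norm(h-c))
P=lambda u,v,z:T(u,v,z)
b=np.array([T(*x,.016) for x in[(691,14),(773,67),(712,154),(631,99)]]);print("post",b.mean(0),yaw(b[0]-b[3]),yaw(b[1]-b[2]))
n=now();print(n[0])
E
```

```text
hole [ 0.4449 -0.0843] head [ 0.5212 -0.1375] 145.1257639726636 0.09307825963108697
hole [ 0.4431 -0.0829] head [ 0.518  -0.1379] 143.75726102318112 0.09299025338533609
post [ 0.6067 -0.2068] -36.29509209400319 -36.16130217211857
[ 0.3866 -0.0433  0.1727]
```

```bash
python3 - <<'E'
from h import *
n=now(); a=pose(.4532,-.0913,.06,144);print(*step(n,a)); print(*step(a,pose(.4532,-.0913,.0232,144)))
E
```

```text
[-81.9   0.3 112.9] [ 0.   0.1 -0. ]
[ 0.   0.  36.8] [0. 0. 0.]
```

Request:
move_arm:
  series: "-30 0 20 0 0 0; -60 0 50 0 0 0; -82 0 80 0 0 0; -82 0 105 0 0 0; -82 0 113 0 0 0; -82 0 120 0 0 0; -82 0 125 0 0 0; -82 0 125 0 0 0"
  jaw: 0.6

```text
time: 10.75
position: [0.4507, -0.0901, 0.0507]
tool_rot: [0.309, 0.951, 0.0, 0.0]
ft_force: [-3.9, 0.6, 19.6]
grip_width: 0.0523
grip_force: 9.7
```

```bash
python3 - <<'E'
from h import *
robot.camera("scene");n=now(); print(n[0],*step(n,pose(.4532,-.0913,.0232,144)))
E
```

```text
[ 0.45073034 -0.09007147  0.05064077] [-2.7  0.5 27.4] [0. 0. 0.]
```

```bash
python3 - <<'E'
from h import *
s=robot.camera("scene");t=robot.camera("top");o=robot.get_obs();print(o["ft_force"],o["moment"],o["grip_width"],o["grip_force"],o["position"])
us,ut=proj(s,[[.47,-.10,.03]])[0].round().astype(int),proj(t,[[.47,-.10,.03]])[0].round().astype(int)
f=lambda c,p:cv2.resize(c["img"][p[1]-50:p[1]+50,p[0]-50:p[0]+50],(400,400),interpolation=cv2.INTER_CUBIC)
cv2.imwrite("pics/c3.png",np.hstack([f(s,us),f(t,ut)])[:,:,::-1])
E
```

```text
[-3.33650025 -0.24021186 19.3252308 ] [0.49745367 0.21926609 0.10055513] 0.05225784817607943 9.839863842353225 [ 0.45075315 -0.09003114  0.0506581 ]
```

View pics/c3.png

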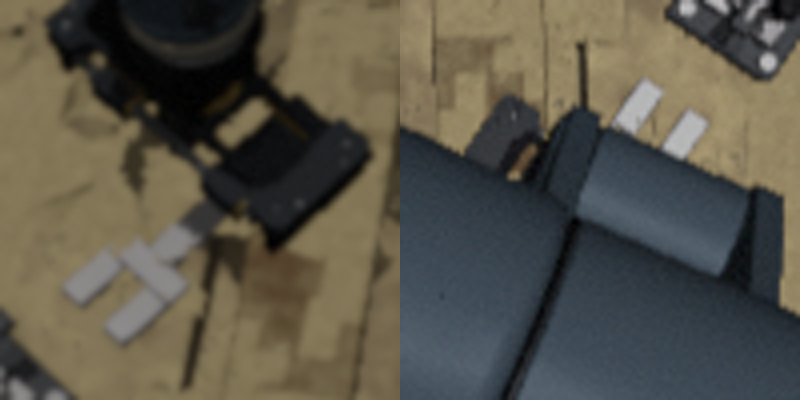

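The gripper sits over the tab but meets something at tip height z≈29 mm. I'll back off and check what is under the fingers, using the first unobstructed images.

Request:
move_arm:
  series: "0 0 -10 0 0 0; 0 0 -25 0 0 0; 0 0 -40 0 0 0; 0 0 -40 0 0 0; 0 0 -40 0 0 0"

```text
time: 11.32
position: [0.4518, -0.0904, 0.0891]
tool_rot: [0.309, 0.951, -0.0, 0.001]
ft_force: [0.3, 0.1, 0.3]
grip_width: 0.0523
grip_force: 0.0
```

```bash
python3 - <<'E'
from h import *
s=robot.camera("scene");t=robot.camera("top");o=robot.get_obs();print(o["ft_force"],o["moment"],o["grip_width"],o["grip_force"],o["position"])
p=np.array([.4507,-.0901,.0287]);x=np.array([-.809,.588,0]);y=np.array([.588,.809,0])
out=[]
for c,n in((s,"scene0.png"),(t,"top0.png")):
    im=cv2.imread("pics/"+n); q=proj(c,[p])[0].round().astype(int); K=8
    cr=cv2.resize(im[q[1]-25:q[1]+25,q[0]-25:q[0]+25],(400,400),interpolation=cv2.INTER_CUBIC)
    for a in(-1,1):
        R4=[p+x*u*.0095+y*a*v for u,v in((-1,.026),(1,.026),(1,.041),(-1,.041))]
        for z,col in ((.0287,(0,0,255)),(0,(0,255,0))):
            w=[np.r_[r[:2],z] for r in R4]
            cv2.polylines(cr,[((proj(c,w)-q+25)*K).round().astype(int)],True,col if a>0 else (255,0,0),1)
    out.append(cr)
cv2.imwrite("pics/c4.png",np.hstack(out))
for k in ("wedge","abrasive_roll"):
    print(k,[x["xyz"] for x in robot.tip_of(s,k)[:1]])
E
```

```text
[-0.49273295 -0.09135265 -0.07640645] [ 0.00528571 -0.11585941 -0.04929766] 0.05209825937761066 0.0 [ 0.45105308 -0.09017451  0.08783846]
wedge [[0.3743, 0.1486, 0.0077]]
abrasive_roll [[0.3216, -0.288, -0.003]]
```

View pics/c4.png

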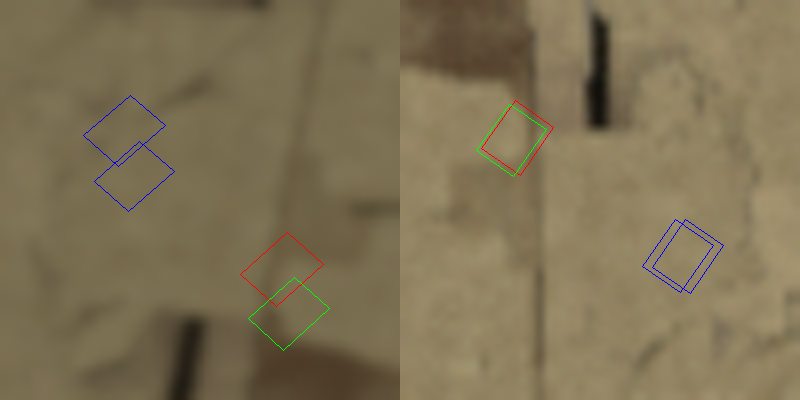

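The footprint drawn in red/green shows the left finger landing on the raised plank left of the seam (about x=535 in the right crop). I'll grip the tab nearer the head with a narrow opening, shift the shim away from the plank, then regrasp.

```bash
python3 - <<'E'
from h import *
n=now(); a=pose(.4726,-.1055,.088,144);print(*step(n,a)); print(*step(a,pose(.4726,-.1055,.0235,144)))
E
```

```text
[-26.6   0.4  -0.8] [-0.  -0.1  0. ]
[ 0.   0.  64.5] [0. 0. 0.]
```

Request:
move_arm:
  series: "-15 0 0 0 0 0; -26.6 0.4 0 0 0 0; -26.6 0.4 0 0 0 0; -26.6 0.4 20 0 0 0; -26.6 0.4 40 0 0 0; -26.6 0.4 50 0 0 0; -26.6 0.4 52 0 0 0; -26.6 0.4 52 0 0 0"
  jaw: 0.34

```text
time: 12.18
position: [0.472, -0.1052, 0.0349]
tool_rot: [0.309, 0.951, 0.0, -0.002]
ft_force: [0.3, 0.0, -0.2]
grip_width: 0.0297
grip_force: 0.0
```

Request:
move_arm:
  series: "0 0 4 0 0 0; 0 0 8 0 0 0; 0 0 10 0 0 0; 0 0 10 0 0 0"

```text
time: 12.52
position: [0.4732, -0.1057, 0.0258]
tool_rot: [0.309, 0.951, -0.0, 0.0]
ft_force: [0.3, -0.2, 0.4]
grip_width: 0.0295
grip_force: 0.0
```

Request:
move_arm:
  series: "0 0 1.5 0 0 0; 0 0 2 0 0 0; 0 0 2 0 0 0; 0 0 2 0 0 0; 0 0 2 0 0 0; 0 0 2 0 0 0"
  jaw: 0.1

```text
time: 13.02
position: [0.4732, -0.1058, 0.0238]
tool_rot: [0.309, 0.951, -0.0, 0.0]
ft_force: [-0.5, 0.3, 0.3]
grip_width: 0.0192
grip_force: 40.0
```

```bash
python3 - <<'E'
from h import *
n=now(); print(n[0],*step(n,pose(n[0][0]-.02,n[0][1]-.05,.035,144)))
E
```

```text
[ 0.47322231 -0.10575443  0.02380778] [-13.2 -52.2 -11.2] [0. 0. 0.]
```

Request:
move_arm:
  series: "0 0 -6 0 0 0; -2 -8 -12 0 0 0; -6 -24 -12 0 0 0; -10 -40 -12 0 0 0; -13 -52 -12 0 0 0; -13 -52 -12 0 0 0; -13 -52 -6 0 0 0; -13 -52 -1 0 0 0"

```text
time: 13.68
position: [0.4532, -0.1554, 0.0248]
tool_rot: [0.309, 0.951, -0.0, 0.0]
ft_force: [0.4, -0.2, -1.4]
grip_width: 0.0192
grip_force: 40.0
```

Request:
move_arm:
  series: "0 0 1 0 0 0; 0 0 1 0 0 0; 0 0 1 0 0 0"

```text
time: 13.93
position: [0.4531, -0.1551, 0.0238]
tool_rot: [0.308, 0.951, -0.0, -0.0]
ft_force: [-2.5, -2.4, 3.7]
grip_width: 0.0196
grip_force: 40.0
```

Request:
move_arm:
  series: "0 0 0 0 0 0; 0 0 0 0 0 0; 0 0 0 0 0 0; 0 0 0 0 0 0; 0 0 -20 0 0 0; 0 0 -20 0 0 0"
  jaw: 0.45

```text
time: 14.43
position: [0.4539, -0.1557, 0.0451]
tool_rot: [0.309, 0.951, -0.0, 0.001]
ft_force: [0.3, -0.3, -0.4]
grip_width: 0.0385
grip_force: 0.0
```

Request:
move_arm:
  series: "13 0 0 0 0 0; 26 0 0 0 0 0; 26 0 10 0 0 0; 26 0 18 0 0 0; 26 0 21 0 0 0; 26 0 21 0 0 0; 26 0 21 0 0 0"

```text
time: 15.02
position: [0.4324, -0.1404, 0.0224]
tool_rot: [0.309, 0.951, 0.0, -0.0]
ft_force: [-2.6, 2.6, 8.0]
grip_width: 0.039
grip_force: 3.7
```

Request:
move_arm:
  series: "0 0 0.5 0 0 0; 0 0 0.5 0 0 0; 0 0 0.5 0 0 0; 0 0 0.5 0 0 0; 0 0 0.5 0 0 0; 0 0 0.5 0 0 0; 0 0 0.5 0 0 0"
  jaw: 0.1
  newtons: 50

```text
time: 15.6
position: [0.4333, -0.1411, 0.0224]
tool_rot: [0.309, 0.951, -0.0, 0.001]
ft_force: [-0.4, 0.5, 11.3]
grip_width: 0.0194
grip_force: 51.1
```

Request:
move_arm:
  series: "0 0 -5 0 0 0; 0 0 -15 0 0 0; 0 0 -20 0 0 0; 0 0 -20 0 0 0; 0 0 -20 0 0 0"

```text
time: 16.02
position: [0.4325, -0.1404, 0.0425]
tool_rot: [0.309, 0.951, -0.0, 0.001]
ft_force: [-0.2, 0.0, -1.0]
grip_width: 0.019
grip_force: 50.0
```

```bash
python3 - <<'E'
from h import *
np.set_printoptions(precision=4,suppress=True)
s=robot.camera("scene");n=now()
for k in("shim_head","shim_tab","post_stem","post"): print(k,[(np.array(x["xyz"]),x["p"]) for x in robot.tip_of(s,k)[:2]])
us=proj(s,[[.53,-.18,.03]])[0].round().astype(int);print(us,n[0])
cr=s["img"][us[1]-37:us[1]+38,us[0]-50:us[0]+50]
cv2.imwrite("pics/c5.png",cv2.resize(cr,(800,600),interpolation=cv2.INTER_CUBIC)[:,:,::-1])
E
```

```text
shim_head [(array([ 0.4921, -0.1883,  0.024 ]), 0.74)]
shim_tab [(array([ 0.433 , -0.1416,  0.0285]), 0.69)]
post_stem [(array([ 0.6064, -0.2025,  0.0335]), 0.9), (array([ 0.4908,  0.3945, -0.0002]), 0.26)]
post [(array([ 0.6083, -0.2103,  0.0002]), 0.59)]
[226 246] [ 0.4322 -0.1403  0.0423]
```

View pics/c5.png

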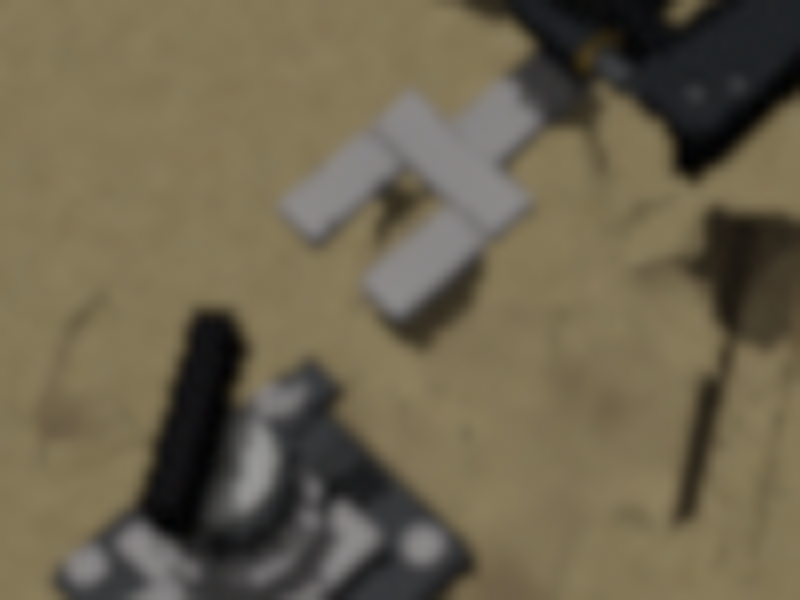

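The shim is held by its tab with the slot facing the post: head corners at (280,207), (402,325), (535,207) and (410,88), post bolts at (285,395), (423,543) and (88,565).

```bash
python3 - <<'E'
from h import *
np.set_printoptions(precision=4,suppress=True)
s=robot.camera("scene");n=now()
S=lambda u,v,z:unproj(s,[226-50+(u+.5)/8-.5,246-37+(v+.5)/8-.5],z)[:2]
yaw=lambda d:np.degrees(np.arctan2(d[1],d[0]))
C=[S(*x,.028) for x in[(280,207),(402,325),(535,207),(410,88)]];h=np.mean(C,0);print(h,yaw(C[3]-C[0]),yaw(C[2]-C[1]))
m=(S(423,543,.016)+S(88,565,.016))/2;print("post",m,yaw(S(285,395,.016)-S(423,543,.016))-90,yaw(S(88,565,.016)-S(285,395,.016)))
tip=(S(280,207,.028)+S(402,325,.028))/2
mid=(S(410,88,.028)+S(535,207,.028))/2
print(yaw(mid-tip),np.linalg.norm(mid-tip))
w=np.array([.5878,.809]);u=np.array([.809,-.5878]); g=n[0][:2]+.082*u
for hh in(h,g):
  for mm in(m,np.array([.607,-.207])): print("along,lat",(mm-hh)@u*1e3,(mm-hh)@w*1e3)
print(n[0])
E
```

```text
[ 0.4989 -0.1851] 146.16967764873814 144.45983330850473
post [ 0.6074 -0.2073] -219.1541226217894 -36.30016797819704
145.31731439838674 0.052334801930257864
along,lat 100.82172889041829 45.765094719328104
along,lat 100.29515050933533 45.811696196878955
along,lat 99.48600129690524 48.739315736388505
along,lat 98.95942291582229 48.78591721393935
[ 0.4319 -0.1401  0.042 ]
```

Request:
move_arm:
  series: "0 0 -6 0 0 0; 0 10 -12.4 0 0 0; -5 25 -12.4 0 0 0; -15 38 -12.4 0 0 0; -25 46 -12.4 0 0 0; -35 46.5 -12.4 0 0 0; -35 46.5 -12.4 0 0 0; -35 46.5 -12.4 0 0 0"

```text
time: 16.98
position: [0.488, -0.1232, 0.0549]
tool_rot: [0.309, 0.951, -0.0, 0.0]
ft_force: [-0.5, 0.2, -1.2]
grip_width: 0.0187
grip_force: 50.0
```

```bash
python3 - <<'E'
from h import *
np.set_printoptions(precision=4,suppress=True)
s=robot.camera("scene");t=robot.camera("top");n=now();print(n[0],robot.get_obs()["ft_force"])
for c in(s,t):
  for k in("shim_head","shim_tab","post_stem"): print(k,[(np.array(x["xyz"]),x["p"]) for x in robot.tip_of(c,k)[:2]])
us=proj(s,[[.57,-.18,.03]])[0].round().astype(int);print(us)
ut=proj(t,[[.57,-.18,.03]])[0].round().astype(int);print(ut)
f=lambda c,p:cv2.resize(c["img"][p[1]-37:p[1]+38,p[0]-25:p[0]+25],(400,600),interpolation=cv2.INTER_CUBIC)
cv2.imwrite("pics/c6.png",np.hstack([f(s,us),f(t,ut)])[:,:,::-1])
E
```

```text
[ 0.4866 -0.1228  0.0546] [-0.5843  0.046  -1.522 ]
shim_head [(array([ 0.5509, -0.1681,  0.0344]), 0.74), (array([ 0.6041, -0.2029,  0.0317]), 0.33)]
shim_tab [(array([ 0.4881, -0.1252,  0.0422]), 0.7)]
post_stem [(array([ 0.6046, -0.2061,  0.0321]), 0.79)]
shim_head [(array([ 0.5528, -0.1663,  0.0358]), 0.59)]
shim_tab []
post_stem [(array([ 0.6087, -0.2042,  0.0369]), 0.95)]
[222 262]
[400 209]
```

View pics/c6.png

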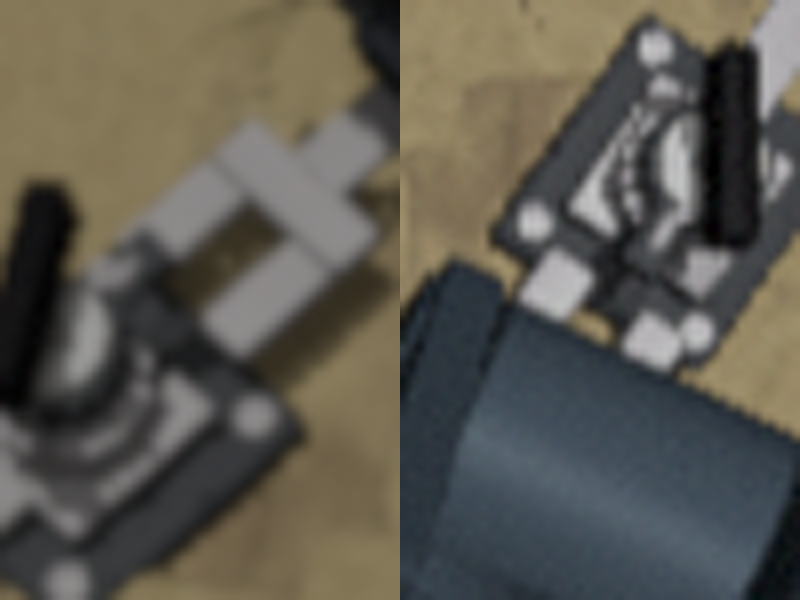

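```bash
python3 - <<'E'
from h import *
np.set_printoptions(precision=4,suppress=True)
s=robot.camera("scene");t=robot.camera("top");n=now()
S=lambda u,v,z:unproj(s,[222-25+(u+.5)/8-.5,262-37+(v+.5)/8-.5],z)[:2]
T=lambda u,v,z:unproj(t,[400-25+(u-400+.5)/8-.5,209-37+(v+.5)/8-.5],z)[:2]
w=np.array([.5878,.809]);u=np.array([.809,-.5878])
mt=(T(656,47,.016)+T(697,333,.016))/2; ms=(S(113,270,.016)+S(68,580,.016))/2
print(mt,ms)
g=n[0][:2]+.082*u
rep=lambda nm,p,m:print(nm,p,"along",(m-p)@u*1e3,"lat",(m-p)@w*1e3)
rep("top slot",T(621.5,293,.040),mt); rep("top prong outer",(T(548,245,.04)+T(690,340,.04))/2,mt)
rep("scene back",(S(258,115,.04)+S(382,232,.04))/2,ms); rep("scene slotbottom",S(260,222,.04),ms)
rep("grip-head",g,mt);rep("grip-head",g,ms)
E
```

```text
[ 0.6073 -0.207 ] [ 0.6063 -0.2067]
top slot [ 0.5709 -0.1841] along 42.89432221577188 lat 2.805817973707996
top prong outer [ 0.5711 -0.1832] along 43.21816231611974 lat 2.025485201102766
scene back [ 0.5314 -0.1527] along 92.28141716872007 lat 0.3267784922429271
scene slotbottom [ 0.5488 -0.1664] along 70.19196782025824 lat 1.154033527876266
grip-head [ 0.5538 -0.1714] along 64.19724845882585 lat 2.5801275636351053
grip-head [ 0.5538 -0.1714] along 63.1791102603195 lat 2.22994168415947
```

Request:
move_arm:
  series: "0 1.7 0 0 0 0; -6 1.7 0 0 0 0; -13 1.7 0 0 0 0; -20 1.7 0 0 0 0; -25 1.7 0 0 0 0; -28 1.7 0 0 0 0"

```text
time: 17.98
position: [0.5128, -0.1392, 0.0547]
tool_rot: [0.309, 0.951, -0.0, 0.001]
ft_force: [-0.3, -0.6, -1.2]
grip_width: 0.0192
grip_force: 50.0
```

Request:
move_arm:
  series: "-3 0 0 0 0 0; -6 0 0 0 0 0; -9 0 0 0 0 0; -11 0 0 0 0 0; -12 0 0 0 0 0"

```text
time: 18.4
position: [0.5213, -0.1455, 0.0547]
tool_rot: [0.309, 0.951, -0.0, 0.0]
ft_force: [-0.1, -0.7, -1.3]
grip_width: 0.0191
grip_force: 50.0
```

Request:
move_arm:
  series: "-3 0 0 0 0 0; -6 0 0 0 0 0; -9 0 0 0 0 0; -12 0 0 0 0 0; -14 0 0 0 0 0; -16 0 0 0 0 0; -16 0 0 0 0 0"

```text
time: 18.98
position: [0.5346, -0.155, 0.0547]
tool_rot: [0.309, 0.951, -0.0, 0.0]
ft_force: [-0.3, -0.1, -0.5]
grip_width: 0.0191
grip_force: 50.0
```

Request:
move_arm:
  series: "-2 0 0 0 0 0; -4 0 0 0 0 0; -6 0 0 0 0 0; -8 0 0 0 0 0; -8 0 0 0 0 0"

```text
time: 19.4
position: [0.5411, -0.1598, 0.0547]
tool_rot: [0.309, 0.951, -0.0, 0.0]
ft_force: [0.1, 1.4, -1.7]
grip_width: 0.0192
grip_force: 50.0
```

```bash
python3 - <<'E'
from h import *
np.set_printoptions(precision=4,suppress=True)
s=robot.camera("scene");n=now();o=robot.get_obs();print(n[0],o["ft_force"],o["moment"])
for k in("shim_head","shim_tab","post_stem"): print(k,[(np.array(x["xyz"]),x["p"]) for x in robot.tip_of(s,k)[:2]])
E
```

```text
[ 0.5408 -0.1596  0.0547] [ 0.0463 -0.1318 -1.9558] [ 0.0753 -0.074   0.0344]
shim_head [(array([ 0.6045, -0.2072,  0.0335]), 0.76)]
shim_tab [(array([ 0.5445, -0.1569,  0.0412]), 0.53)]
post_stem [(array([ 0.6049, -0.2018,  0.0313]), 0.78), (array([ 0.6214,  0.1758, -0.0033]), 0.62)]
```

Request:
move_arm:
  series: "-1 0 0 0 0 0; -2 0 0 0 0 0; -3 0 0 0 0 0; -3 0 0 0 0 0"

```text
time: 19.93
position: [0.5433, -0.1613, 0.0547]
tool_rot: [0.309, 0.951, -0.0, 0.0]
ft_force: [-0.8, 0.6, -0.9]
grip_width: 0.019
grip_force: 50.0
```

Request:
move_arm:
  series: "-1 0 0 0 0 0; -2 0 0 0 0 0; -3 0 0 0 0 0; -3 0 0 0 0 0"

```text
time: 20.27
position: [0.5457, -0.1631, 0.0547]
tool_rot: [0.309, 0.951, -0.0, 0.0]
ft_force: [-0.5, -0.3, -1.8]
grip_width: 0.0188
grip_force: 50.0
```

Request:
move_arm:
  series: "-1 0 0 0 0 0; -2 0 0 0 0 0; -3 0 0 0 0 0; -3 0 0 0 0 0"

```text
time: 20.6
position: [0.5462, -0.1636, 0.0543]
tool_rot: [0.309, 0.951, 0.0, -0.002]
ft_force: [-3.2, 2.9, 0.5]
grip_width: 0.0195
grip_force: 50.0
```

Slot bottom is touching the stem; back off to centre, lower onto the first shim.

Request:
move_arm:
  series: "2 0 0 0 0 0; 5 0 0 0 0 0; 5 0 1 0 0 0; 5 0 2 0 0 0; 5 0 2 0 0 0; 5 0 2 0 0 0"

```text
time: 21.1
position: [0.5444, -0.1621, 0.0528]
tool_rot: [0.309, 0.951, -0.0, 0.001]
ft_force: [1.1, -0.2, -0.4]
grip_width: 0.0191
grip_force: 50.0
```

Request:
move_arm:
  series: "0 0 0.5 0 0 0; 0 0 0.5 0 0 0; 0 0 0.5 0 0 0"

```text
time: 21.35
position: [0.5444, -0.1621, 0.0524]
tool_rot: [0.309, 0.951, -0.0, 0.001]
ft_force: [1.0, -0.3, 0.6]
grip_width: 0.0195
grip_force: 50.0
```

Request:
move_arm:
  series: "-1 0 0 0 0 0; -1.7 0 0 0 0 0; -1.7 0 0.3 0 0 0; -1.7 0 0.3 0 0 0; -1.7 0 0.3 0 0 0"

```text
time: 21.77
position: [0.5445, -0.1623, 0.0519]
tool_rot: [0.309, 0.951, 0.0, -0.001]
ft_force: [-1.6, 1.9, 2.7]
grip_width: 0.019
grip_force: 50.0
```

Request:
move_arm:
  series: "0 0 0 0 0 0; 0 0 0 0 0 0; 0 0 0 0 0 0; 0 0 0 0 0 0; 0 0 0 0 0 0"
  jaw: 0.45

```text
time: 22.18
position: [0.5454, -0.1629, 0.0518]
tool_rot: [0.309, 0.951, -0.0, 0.0]
ft_force: [0.1, -0.5, -0.2]
grip_width: 0.0379
grip_force: 0.0
```

```bash
python3 - <<'E'
from h import *
np.set_printoptions(precision=4,suppress=True)
s=robot.camera("scene");n=now();print(n[0],robot.get_obs()["ft_force"])
for k in("shim_head","shim_tab"): print(k,[(np.array(x["xyz"]),x["p"]) for x in robot.tip_of(s,k)[:2]])
a=pose(.50,-.13,.2,144); print(*step(n,a)); b=pose(.607,-.207,.2,183); print(*step(a,b))
E
```

```text
[ 0.5453 -0.1629  0.0518] [ 0.388   0.1518 -0.0052]
shim_head [(array([ 0.609 , -0.2108,  0.0318]), 0.75)]
shim_tab [(array([ 0.5427, -0.1624,  0.0382]), 0.75)]
[  55.9   -0.  -148.2] [0. 0. 0.]
[-131.8    0.6    0. ] [  0.   0. -39.]
```

Request:
move_arm:
  series: "0 0 -8 0 0 0; 0 0 -25 0 0 0; 15 0 -50 0 0 0; 40 0 -85 0 0 0; 55 0 -120 0 0 0; 55 0 -148 0 0 0; 55 0 -148 0 0 0"

```text
time: 22.92
position: [0.5029, -0.1311, 0.2059]
tool_rot: [0.308, 0.951, -0.001, 0.006]
ft_force: [1.1, -0.3, 1.0]
grip_width: 0.039
grip_force: 0.0
```

```bash
python3 - <<'E'
from h import *
np.set_printoptions(precision=4,suppress=True)
s=robot.camera("scene");t=robot.camera("top");n=now()
for c in(s,t):
  for k in("shim_head","shim_tab","handle_grip"): print(k,[(np.array(x["xyz"]),x["p"]) for x in robot.tip_of(c,k)[:1]])
us=proj(s,[[.59,-.19,.06]])[0].round().astype(int);ut=proj(t,[[.59,-.19,.06]])[0].round().astype(int);print(us,ut)
f=lambda c,p:cv2.resize(c["img"][p[1]-37:p[1]+38,p[0]-25:p[0]+25],(400,600),interpolation=cv2.INTER_CUBIC)
cv2.imwrite("pics/c7.png",np.hstack([f(s,us),f(t,ut)])[:,:,::-1])
print(n[0],*step(n,pose(.607,-.207,.18,183)))
E
```

```text
shim_head [(array([ 0.6083, -0.2111,  0.0332]), 0.66)]
shim_tab [(array([ 0.5445, -0.1642,  0.0415]), 0.55)]
handle_grip [(array([ 0.6104, -0.2099,  0.1123]), 0.68)]
shim_head [(array([ 0.6114, -0.2078,  0.0336]), 0.36)]
shim_tab []
handle_grip []
[213 264] [406 200]
[ 0.5014 -0.1307  0.2018] [-130.2    0.2   22.4] [ -0.    0.3 -39. ]
```

View pics/c7.png

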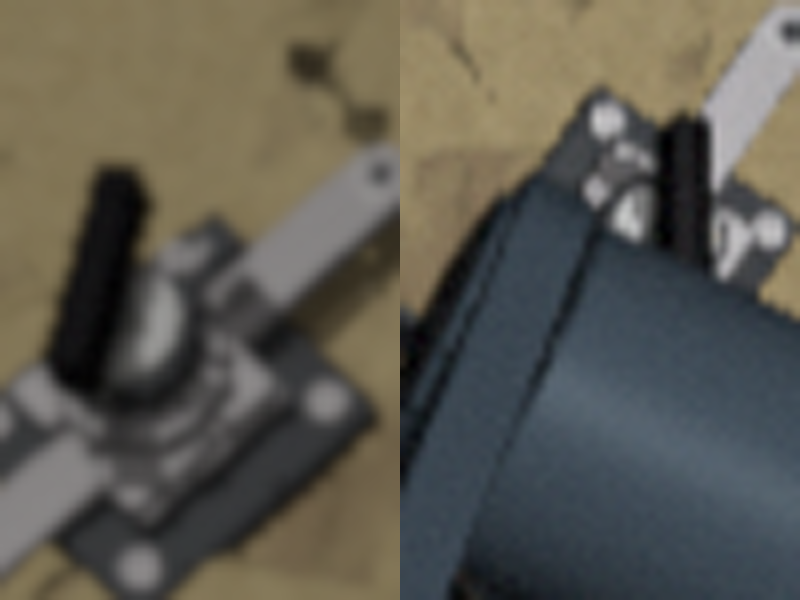

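The shim sits on the stem, its tab (hole at (378,170), left crop) opposite the fixed shim's tab. Now the handle.

Request:
move_arm:
  series: "-20 0 0 0 0 -6; -45 0 0 0 0 -13; -75 0 0 0 0 -20; -100 0 5 0 0 -27; -120 0 10 0 0 -34; -130 0 15 0 0 -39; -130 0 22 0 0 -39; -130 0 22 0 0 -39"

```text
time: 23.98
position: [0.6043, -0.2061, 0.1749]
tool_rot: [-0.025, 1.0, 0.002, -0.002]
ft_force: [0.2, 0.7, 0.2]
grip_width: 0.0391
grip_force: 0.0
```

```bash
python3 - <<'E'
from h import *
robot.camera("top");n=now();print(n[0],*step(n,pose(.607,-.207,.12,183)))
E
```

```text
[ 0.60404522 -0.20574356  0.17566324] [-3.1 -1.6 55.6] [ 0.2 -0.3 -0.1]
```

Request:
move_arm:
  series: "-2.5 -1 8 0 0 0; -2.5 -1 22 0 0 0; -2.5 -1 36 0 0 0; -2.5 -1 47 0 0 0; -2.5 -1 53 0 0 0; -2.5 -1 55 0 0 0; -2.5 -1 55 0 0 0; -2.5 -1 55 0 0 0"

```text
time: 24.7
position: [0.6087, -0.2077, 0.1233]
tool_rot: [-0.026, 1.0, -0.0, 0.0]
ft_force: [0.2, -0.4, 0.6]
grip_width: 0.039
grip_force: 0.0
```

```bash
python3 - <<'E'
from h import *
n=now();o=robot.get_obs();print(o["ft_force"],o["moment"],n[0],*step(n,pose(.607,-.207,.12,183)))
E
```

```text
[ 0.2446248  -0.44363765  0.59826945] [ 0.12083688 -0.11450893  0.05977534] [ 0.60868207 -0.20770988  0.12331039] [1.6 0.8 3.3] [-0.  0.  0.]
```

Request:
move_arm:
  series: "1 0.5 2 0 0 0; 1 0.5 2 0 0 0; 1 0.5 2 0 0 0; 1 0.5 2 0 0 0; 1 0.5 2 0 0 0; 1 0.5 2 0 0 0; 1 0.5 2 0 0 0"
  jaw: 0.05
  newtons: 15

```text
time: 25.28
position: [0.6075, -0.2073, 0.1211]
tool_rot: [-0.026, 1.0, -0.0, 0.0]
ft_force: [-0.6, -0.5, 1.8]
grip_width: 0.0149
grip_force: 14.8
```

```bash
python3 - <<'E'
from h import *
n=now();o=robot.get_obs();print(o["ft_force"],o["moment"],o["grip_width"],o["grip_force"],n[0],n[1].as_quat())
E
```

```text
[-0.55905315 -0.52799185  1.82753354] [ 0.07779226 -0.09670491 -0.23532367] 0.014878138353603184 14.839769044483546 [ 0.6074766  -0.20730188  0.12112438] [-2.60046206e-02  9.99661794e-01 -4.54802043e-05  2.34589650e-04]
```

Request:
move_arm:
  series: "0 0 0 0 0 0; 0 0 0 0 0 1; 0 0 0 0 0 3; 0 0 0 0 0 6; 0 0 0 0 0 9; 0 0 0 0 0 12; 0 0 0 0 0 14; 0 0 0 0 0 15"
  newtons: 35

```text
time: 25.95
position: [0.6078, -0.2073, 0.1211]
tool_rot: [0.104, 0.995, -0.0, 0.001]
ft_force: [-0.1, 0.3, 1.4]
grip_width: 0.0136
grip_force: 34.9
```

```bash
cat > st.py <<'E'
from h import *
n=now();o=robot.get_obs();x=n[1].as_matrix()[:,0]
print("t",round(o["time"],2),"F",np.round(o["ft_force"],1),"M",np.round(o["moment"],3),"w",round(o["grip_width"],4),"p",np.round(n[0],4),"yaw",round(float(np.degrees(np.arctan2(x[1],x[0]))),2),"q6",round(o["q"][5],2),"tau6",round(o["joint_torque"][5],3))
E
python3 st.py
```

```text
t 25.95 F [-0.1  0.3  1.4] M [ 0.124 -0.227  0.236] w 0.0136 p [ 0.6078 -0.2073  0.1211] yaw 168.02 q6 -1.86 tau6 0.206
```

Request:
move_arm:
  series: "0 0 0 0 0 2; 0 0 0 0 0 5; 0 0 0 0 0 8; 0 0 0 0 0 11; 0 0 0 0 0 14; 0 0 0 0 0 16.5; 0 0 0 0 0 18; 0 0 0 0 0 18"

```text
time: 26.62
position: [0.6078, -0.2072, 0.1211]
tool_rot: [0.258, 0.966, -0.0, 0.001]
ft_force: [0.5, 0.3, 2.0]
grip_width: 0.0137
grip_force: 34.9
```

```bash
python3 st.py
```

```text
t 26.62 F [0.5 0.3 2. ] M [ 0.093 -0.286  0.133] w 0.0137 p [ 0.6078 -0.2072  0.1211] yaw 150.04 q6 -1.55 tau6 0.276
```

Request:
move_arm:
  series: "0 0 0 0 0 1; 0 0 0 0 0 2; 0 0 0 0 0 3; 0 0 0 0 0 4; 0 0 0 0 0 5; 0 0 0 0 0 6; 0 0 0 0 0 7; 0 0 0 0 0 8"

```text
time: 27.28
position: [0.6077, -0.2073, 0.1211]
tool_rot: [0.326, 0.945, 0.0, 0.0]
ft_force: [1.6, 1.0, 4.1]
grip_width: 0.0134
grip_force: 34.9
```

```bash
python3 st.py
```

```text
t 27.28 F [1.6 1.  4.1] M [ 0.218 -0.506  0.224] w 0.0134 p [ 0.6077 -0.2073  0.1211] yaw 141.92 q6 -1.41 tau6 0.094
```

Request:
move_arm:
  series: "0 0 0 0 0 1; 0 0 0 0 0 2; 0 0 0 0 0 3; 0 0 0 0 0 4; 0 0 0 0 0 5; 0 0 0 0 0 6"

```text
time: 27.78
position: [0.6077, -0.2073, 0.1211]
tool_rot: [0.375, 0.927, 0.0, 0.001]
ft_force: [2.7, 1.4, 4.9]
grip_width: 0.0138
grip_force: 34.9
```

```bash
python3 st.py
```

```text
t 27.78 F [2.7 1.4 4.9] M [ 0.308 -0.611  0.24 ] w 0.0138 p [ 0.6077 -0.2073  0.1211] yaw 135.92 q6 -1.3 tau6 0.095
```

Request:
move_arm:
  series: "0 0 0 0 0 1; 0 0 0 0 0 2; 0 0 0 0 0 3; 0 0 0 0 0 4"

```text
time: 28.12
position: [0.6077, -0.2072, 0.1211]
tool_rot: [0.407, 0.913, 0.0, 0.0]
ft_force: [2.5, 0.3, 5.6]
grip_width: 0.0138
grip_force: 34.9
```

```bash
python3 st.py
```

```text
t 28.12 F [2.5 0.3 5.6] M [ 0.279 -0.595  0.282] w 0.0138 p [ 0.6077 -0.2072  0.1211] yaw 131.93 q6 -1.23 tau6 0.15
```

Request:
move_arm:
  series: "0 0 0 0 0 1; 0 0 0 0 0 2; 0 0 0 0 0 3; 0 0 0 0 0 4"

```text
time: 28.45
position: [0.6077, -0.2072, 0.1211]
tool_rot: [0.439, 0.899, 0.0, 0.0]
ft_force: [3.2, 0.7, 5.2]
grip_width: 0.0136
grip_force: 35.0
```

```bash
python3 st.py
```

```text
t 28.45 F [3.2 0.7 5.2] M [ 0.208 -0.623  0.323] w 0.0136 p [ 0.6077 -0.2072  0.1211] yaw 127.94 q6 -1.16 tau6 0.199
```

Request:
move_arm:
  series: "0 0 0 0 0 1; 0 0 0 0 0 2; 0 0 0 0 0 3; 0 0 0 0 0 4; 0 0 0 0 0 5; 0 0 0 0 0 6"

```text
time: 28.95
position: [0.6077, -0.2072, 0.1211]
tool_rot: [0.485, 0.874, 0.0, 0.0]
ft_force: [1.6, 1.4, 5.3]
grip_width: 0.0134
grip_force: 35.0
```

```bash
python3 st.py
```

```text
t 28.95 F [1.6 1.4 5.3] M [ 0.228 -0.581  0.426] w 0.0134 p [ 0.6077 -0.2072  0.1211] yaw 121.96 q6 -1.06 tau6 0.271
```

Request:
move_arm:
  series: "0 0 0 0 0 1; 0 0 0 0 0 2; 0 0 0 0 0 3; 0 0 0 0 0 4"

```text
time: 29.28
position: [0.6077, -0.2072, 0.1211]
tool_rot: [0.515, 0.857, 0.0, 0.0]
ft_force: [2.7, 1.5, 4.9]
grip_width: 0.0142
grip_force: 35.1
```

```bash
python3 st.py
```

```text
t 29.28 F [2.7 1.5 4.9] M [ 0.268 -0.628  0.46 ] w 0.0142 p [ 0.6077 -0.2072  0.1211] yaw 117.98 q6 -0.99 tau6 0.319
```

Request:
move_arm:
  series: "0 0 0 0 0 1; 0 0 0 0 0 2; 0 0 0 0 0 3; 0 0 0 0 0 4"

```text
time: 29.62
position: [0.6077, -0.2072, 0.1211]
tool_rot: [0.545, 0.839, 0.0, 0.0]
ft_force: [2.4, 0.5, 4.8]
grip_width: 0.0139
grip_force: 35.1
```

```bash
python3 st.py
```

```text
t 29.62 F [2.4 0.5 4.8] M [ 0.19  -0.576  0.382] w 0.0139 p [ 0.6077 -0.2072  0.1211] yaw 113.97 q6 -0.92 tau6 0.258
```

Request:
move_arm:
  series: "0 0 0 0 0 1; 0 0 0 0 0 2; 0 0 0 0 0 3; 0 0 0 0 0 4"

```text
time: 29.95
position: [0.6078, -0.2072, 0.1211]
tool_rot: [0.574, 0.819, 0.0, 0.0]
ft_force: [2.1, 1.2, 4.9]
grip_width: 0.0135
grip_force: 35.0
```

```bash
python3 st.py
```

```text
t 29.95 F [2.1 1.2 4.9] M [ 0.206 -0.618  0.218] w 0.0135 p [ 0.6078 -0.2072  0.1211] yaw 109.92 q6 -0.85 tau6 0.084
```

Request:
move_arm:
  series: "0 0 0 0 0 1; 0 0 0 0 0 2; 0 0 0 0 0 3; 0 0 0 0 0 4"

```text
time: 30.28
position: [0.6078, -0.2072, 0.1211]
tool_rot: [0.603, 0.798, 0.0, 0.0]
ft_force: [2.4, 2.0, 5.1]
grip_width: 0.0137
grip_force: 34.9
```

```bash
python3 st.py
```

```text
t 30.28 F [2.4 2.  5.1] M [ 0.161 -0.605  0.032] w 0.0137 p [ 0.6078 -0.2072  0.1211] yaw 105.87 q6 -0.78 tau6 -0.095
```

Request:
move_arm:
  series: "0 0 0 0 0 1; 0 0 0 0 0 2; 0 0 0 0 0 3; 0 0 0 0 0 4"

```text
time: 30.62
position: [0.6078, -0.2072, 0.1211]
tool_rot: [0.629, 0.777, 0.0, 0.001]
ft_force: [3.6, 1.4, 5.3]
grip_width: 0.0135
grip_force: 35.1
```

```bash
python3 st.py
```

```text
t 30.62 F [3.6 1.4 5.3] M [ 0.272 -0.628  0.454] w 0.0135 p [ 0.6078 -0.2072  0.1211] yaw 101.98 q6 -0.71 tau6 0.314
```

Torque peaked at 0.46, fell to 0.03, then jumped back to 0.45: the clutch has clicked. Release and retreat.

Request:
move_arm:
  series: "0 0 0 0 0 0; 0 0 0 0 0 0; 0 0 0 0 0 0; 0 0 0 0 0 0; 0 0 0 0 0 0"
  jaw: 0.5

```text
time: 31.03
position: [0.6064, -0.207, 0.12]
tool_rot: [0.629, 0.777, -0.0, -0.001]
ft_force: [-0.5, 0.5, -0.1]
grip_width: 0.0384
grip_force: 0.0
```

Request:
move_arm:
  series: "0 0 -8 0 0 0; 0 0 -25 0 0 0; 0 0 -50 0 0 0; 0 0 -80 0 0 0; 0 40 -110 0 0 0; 0 80 -130 0 0 0; 0 120 -140 0 0 0; 0 160 -140 0 0 0"

```text
time: 31.7
position: [0.7578, -0.176, 0.266]
tool_rot: [0.63, 0.777, 0.001, 0.003]
ft_force: [1.6, -1.0, 0.6]
grip_width: 0.0435
grip_force: 0.0
```

```bash
python3 - <<'E'
from h import *
np.set_printoptions(precision=4,suppress=True)
s=robot.camera("scene");t=robot.camera("top");n=now();print(n[0])
for c in(s,t):
  for k in("shim_head","shim_tab","handle_grip","post_stem"): print(k,[(np.array(x["xyz"]),x["p"]) for x in robot.tip_of(c,k)[:1]])
us=proj(s,[[.59,-.19,.06]])[0].round().astype(int);ut=proj(t,[[.59,-.19,.06]])[0].round().astype(int);print(us,ut)
f=lambda c,p:cv2.resize(c["img"][p[1]-37:p[1]+38,p[0]-25:p[0]+25],(400,600),interpolation=cv2.INTER_CUBIC)
cv2.imwrite("pics/c8.png",np.hstack([f(s,us),f(t,ut)])[:,:,::-1])
E
```

```text
[ 0.7611 -0.1738  0.261 ]
shim_head [(array([ 0.6065, -0.2058,  0.0338]), 0.58)]
shim_tab [(array([ 0.5419, -0.1617,  0.0403]), 0.62)]
handle_grip [(array([ 0.61  , -0.2098,  0.1095]), 0.55)]
post_stem [(array([ 0.6052, -0.2064,  0.0327]), 0.66)]
shim_head []
shim_tab []
handle_grip []
post_stem []
[213 264] [406 200]
```

View pics/c8.png

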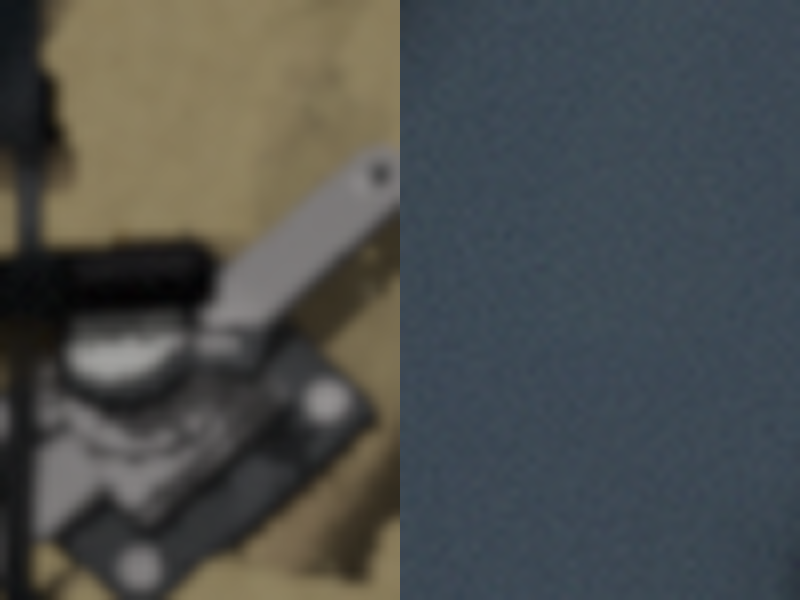

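The handle bar has turned to (110,275) and the shim's tab hole is still at (378,173): the pack is in place and the gripper is clear.

```bash
python3 -c "
from h import *
print(robot.get_obs()['ft_force'],robot.hand_in())"
```

```text
the job is handed in; nothing more can be done
[ 0.96270773 -0.03859928 -0.05240101] None
```

The job is handed in (no verdict came back): the shim is on the stem with its slot opposed, and the handle torque peaked at 0.46 N m, fell to 0.03 and came back to 0.45, so I took the clutch as clicked and stopped, though I did not see the brass pin; the gripper is clear.

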